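# Free the wedged grounds container from the coffee machine's drip tray

## Task

Pull the coffee machine's drip tray out to its stop, then free the beige grounds container wedged in the tray: grip it near the top and rock it sideways (across the tray), left and right by at least five degrees each way, over and over, easing it up a little with each swing until it frees - a straight tug would lift the tray off its runners, and it must stay down on them. Finish while still holding the container in the gripper, still and level, just clear of its seat and straight above it (bottom a couple of centimetres above the tray, so that it drips there), with the tray left out at its stop. Leave everything else on the worktop as it stands.

Things in the scene. Friction and masses are not known exactly. Their poses are not given: they have to be found in the camera images.
- machine: Bean-to-cup coffee machine, fixed, grey with steel front, 250 wide x 330 deep x 350 mm high. Origin: on the worktop under the middle of the column's front face; -x points out of the front (the way the tray is pulled), y sideways, z up. A 12 mm base plate reaches 130 mm in front of the column; brew head (from 205 to 305 mm up) and spout (152 to 206 mm up) overhang it by 50 mm.
- tray (a joint): How far the drip tray is pulled out along the machine's -x axis, in m: 0 = home (start), 0.22 = the stop. Slides with about 3 N of friction, stays where it is left.
- pan (a joint): How far the drip tray pan has been lifted up off its runners, in m: 0 = lying on them. Only the pan's 2 kg weight (about 20 N) holds it down; it drops back when let go. More than 6 mm is a fault.
- handle (a point): Middle of the tray's pull bow: a black level round bar 12 mm thick, 84 mm long, along the machine's y, 45 mm above the worktop, 36 mm (its centre) in front of the tray's front panel (its top 60 mm up), so 30 mm free behind it. Pinch or hook it from straight above. Moves with the tray; axes like the machine's.
- seat (a point): Middle of the floor of the container's seat, a pocket in the tray, 22 mm above the worktop, 247 mm behind the handle bar (machine's +x); axes like the machine's. Pocket 109 (x) by 82 mm (y); its rim, the tray's top, is 36 mm above this point. On both y sides a sprung rubber lip, 16 to 30 mm above it, presses on the container with about 18 N: a straight pull takes some 36 N and lifts the pan.
- container: Grounds container: open-topped beige box 100 (x) x 60 (y) x 118 mm high, walls 4 mm, about 0.25 kg. Origin: centre of its underside; axes like the machine's. Starts on the seat's floor, rides with the tray. Grip across its 60 mm width near the top. Rocks about 10 degrees each way about the x axis through the lips (23 mm up); out of the lips when its bottom is 30 mm above the seat's floor.
- rim (a point): Centre of the container's open mouth, 118 mm above its origin along its z.
- milk_jug: Steel milk jug, 84 mm across, 95 mm high, standing beside the tray; bystander. Origin: centre of its underside.
- espresso_cup: White espresso cup, 62 mm across, 55 mm high, beside the tray; bystander. Origin: centre of its underside.
- spoon: Steel spoon 140 mm long lying on the worktop; bystander. Origin: centre of its underside.
- blue_mug: Blue mug, 80 mm across, 90 mm high; bystander. Origin: centre of its underside.
- sugar_jar: Amber glass jar with wooden lid, 80 mm across, 120 mm high; bystander. Origin: centre of its underside.
- dish_brush: Wooden dish brush 200 mm long lying down; bystander. Origin: centre of its underside.

How it is judged:
On the way, in this order (a step that is already met when the one before it is completed fails the run):
1. the tray is out at its stop, the container still down in its seat (value of joint tray above 0.212 m and z of container in the frame of seat below 0.006 m), for 0.2 s.
2. the container, still in its seat, is rocked over to one side (machine's +y) by 4 degrees or more (angle between container's own z axis and vertical above 0.07 rad and y of rim in the frame of seat above 0.003 m and z of container in the frame of seat below 0.034 m and value of joint tray above 0.205 m), for 0.05 s.
3. the container, still in its seat, is rocked over to the other side by 4 degrees or more (angle between container's own z axis and vertical above 0.07 rad and y of rim in the frame of seat below -0.003 m and z of container in the frame of seat below 0.034 m and value of joint tray above 0.205 m), for 0.05 s.
At the end, for the whole second after the job is handed in: The fingers hold the container still and within 10 degrees of level, its bottom 3 to 60 mm above the tray's top and within 35 mm of straight above its seat, touching neither tray nor machine; the tray is within 15 mm of its stop and lies on its runners (z of container in the frame of seat between 0.039 and 0.096 m and horizontal distance between container and seat below 0.035 m and angle between container's own z axis and vertical below 0.17 rad and linear speed of container below 0.03 m/s and contact force between the fingers and container above 1 N and contact force between container and machine below 0.1 N and value of joint tray above 0.205 m and value of joint pan below 0.003 m); the arm keeps its last pose, push and grip.
It fails at once if the tray pan is lifted more than 6 mm off its runners (value of joint pan above 0.006 m).
It fails at once if the jug, cup, mug or jar is shoved more than 30 mm or knocked over (distance of any of milk_jug, espresso_cup, blue_mug, sugar_jar from where it was at the start of the episode above 0.03 m or angle between any of milk_jug, espresso_cup, blue_mug, sugar_jar's own z axis and vertical above 0.4 rad).
It fails at once if the spoon or brush is shoved more than 40 mm (distance of any of spoon, dish_brush from where it was at the start of the episode above 0.04 m).
It also fails if it takes over 70 s, if anything falls off the work surface, if the arm or the gripper's body presses on something with over 40 N, if the wrist force passes 120 N, or if a joint passes its speed limit or range.

## Robot

A 6-joint arm with a two-finger parallel gripper is mounted at the origin on the work surface. World frame = base frame: x ahead of the robot, y to its left, z up, the work surface at z = 0. Lengths are in m, angles in rad, forces in N, time in s.
With the tool pointing down it reaches from about 0.4 to 0.825 m from the base axis. Payload 7 kg.
Tool frame: the origin (TCP) lies at the very end of the fingers, on their centre line; the grasp point (between the pads) lies 19 mm behind it (arm.pinch_z is the z of the grasp point in the tool frame, in m); z points along the fingers, y is the direction in which the jaws open and shut (so a half turn about z gives the same grasp; the last joint's range is limited). The gripper opens to 88 mm and grips with 3 to 60 N. Pads are 19 mm wide; open, the fingers measure 130 mm over their backs; the gripper's body (78 mm by 193 mm) begins 47 mm behind the grasp point.
Start: joints at [-0.843, 0.359, 0.012, 0, -1.224, -0.288], TCP at [0.287, -0.611, 0.227] pointing down, gripper open.
Joint ranges: [-3.07, 3.07], [-1.43, 2.12], [-1.02, 1.25], [-3.03, 1.67], [-3.05, -0], [-3.03, 3.03]. Speed limits (rad/s): [2.39, 2.39, 3.01, 3.14, 3.14, 3.14].

## Interface

Orientations are given as [roll, pitch, yaw] about the fixed x, y, z axes, in that order (R = Rz(yaw) Ry(pitch) Rx(roll)).
In Python, from station import arm gives the robot as it stands.
- The arm moves only by the tool drive_tool, never from a script. Its argument "targets" is a list of rows, each a list of 6 numbers: the shift along the world's x, y, z in units of 0.04 m (1.0 is 0.04 m), then the turn, a rotation vector about the world's x, y, z in units of 6 degrees (1.0 is 6 degrees). In form: [[x, y, z, wx, wy, wz], ...]. A call has 1 to 5 rows; each row shifts and turns the commanded pose from where the row before left it; what a row does not reach is not made up. A row lasts 1/8 s, in which the tool goes at most 62.5 mm and 10.7 degrees, less where a joint would pass 70% of its speed; a pose out of reach is approached as far as the arm can. A call with a number of a shift or a turn outside -1 to 1 is refused whole. A call with a gripper value outside its range is refused whole. "claw" is the opening, from 0 (shut) to 1 (fully open), set as the call begins (left out, the last holds). The fingers move at their own pace and stop on an object; "newtons" is the grip in N (left out, the last holds). Time passes only in rows, so rows that do not move let the fingers close. It gives the time, the measured TCP pose, the force and the opening at its end, in the units of the state.
- arm.get_state(): the state, without advancing time (a new reading comes with each control period).
- arm.grab_frame(name): name is "scene" or "top"; returns (picture, depth): 384x512x3 uint8, red, green, blue; 384x512 float32, m along the optical axis (not along the pixel's ray), 0 where there is no reading.
- arm.get_calibration(name): a dict with "mtx" (3x3 intrinsics, pixels), "origin" and "rotation" of the camera in the world. Camera axes: x right, y up, looking along -z (the intrinsics and any distortion apply to the point x, -y, -z); pixel columns grow to the right and rows downward; lengths in m; the calibration is good to about 2 mm. A picture is of the moment at which its call begins. get_calibration takes no time and is no camera call.
- arm.job_done(): hands the job in, once; it reports no verdict.
Trained networks look in the newest picture that a camera, given by its name, has taken for a name from the list of things; names that differ only in an ending like _2 or _b are one class to them, and where a whole thing is asked for, a point or a joint stands for the part that bears it (a point fixed in the world has none). Each returns a list of dicts, best first, with "score" (0 to 1); they miss things now and then, are a little off and sometimes report something else, mostly with a low value. They report only what shows in the picture. A call takes as long as a camera call.
- arm.search_frame(target, camera): "point" ([x, y, z] in m, in the coordinates of the camera as it stood for that picture, good to about 4 mm: the middle of the surface that is visible of it).
- arm.cut_out(target, camera): "pixels" (384x512 bool, what is visible of it).
- arm.landmark_of(target, camera): "point" ([x, y, z] in m, in the coordinates of the camera as it stood for that picture, good to about 4 mm: a listed point, or the origin of a listed thing).
The state is a dict: "t": time; "q": joint angles; "qd": joint speeds; "joint_efforts": joint torques, N m; "eef_pos": TCP position; "ee_rot": TCP orientation; "force": force on the tool from outside, world axes, zero at the start; "moment": the same for the moment, N m; "width": finger opening in m.
Only numpy, scipy, OpenCV 4.12 (cv2) and the standard library are available. Lean on these libraries where they do the work, as an engineer would, in place of code of your own. Each camera call takes 0.05 s, during which the arm holds its last target. There are 200 camera calls.

## Working session

There is one attempt and no reset: what is moved stays moved. The work goes in short steps, Python scripts to look and compute and a tool call to move; the robot and the scene stay as the last step left them, time stands still between calls to the robot, and variables do not carry over. Pictures are saved under pics/ and viewed, about 8 in all and at most 12, crops included, and the job is handed in when it is done.

Besides the shell and the picture viewer there is one more tool, called after "Request:" by a JSON object that holds its "fn" and its "kwargs", one argument or row to a line. drive_tool: Moves the arm, as the interface text tells. Shifts and turns lie within -1 to 1; 1 stands for 0.04 m of shift or 6 degrees of turn. Its arguments: {"type":"object","properties":{"targets":{"type":"array"},"claw":{"type":"number"},"newtons":{"type":"number"}},"required":["targets"]}

```bash
mkdir -p pics
cat > h.py <<'E'
from station import arm
import numpy as np, cv2
from scipy.spatial.transform import Rotation as R
def w(p,cam):
    c=arm.get_calibration(cam); return np.array(c["rotation"])@np.array(p)+np.array(c["origin"])
def shot(cam,name):
    im,d=arm.grab_frame(cam); cv2.imwrite(f"pics/{name}.png",im[:,:,::-1]); return im,d
def cloud(d,cam):
    c=arm.get_calibration(cam); K=np.array(c["mtx"]); v,u=np.mgrid[:d.shape[0],:d.shape[1]]
    P=np.stack([(u-K[0,2])/K[0,0]*d,-(v-K[1,2])/K[1,1]*d,-d],-1)
    return P@np.array(c["rotation"]).T+np.array(c["origin"])
E
python3 - <<'E'
from h import *
np.set_printoptions(precision=4,suppress=True)
a,_=shot("scene","s0"); b,_=shot("top","t0")
cv2.imwrite("pics/b0.png",np.vstack([a,b])[:,:,::-1]) 
for cam in("scene","top"):
    for n in("handle","seat","container","rim","machine","milk_jug","espresso_cup","spoon","blue_mug","sugar_jar","dish_brush"):
        print(cam,n,[(w(r["point"],cam),round(r["score"],2)) for r in arm.landmark_of(n,cam)[:2]])
s=arm.get_state(); print(s)
E
```

```text
scene handle [(array([-3.4057, -3.5016, -3.4116]), 0.9), (array([-3.9905, -4.0865, -3.9964]), 0.59)]
scene seat [(array([-3.9917, -4.0877, -3.9976]), 0.83)]
scene container [(array([-3.9712, -4.0672, -3.9771]), 0.83)]
scene rim [(array([-3.7611, -3.857 , -3.767 ]), 0.64)]
scene machine [(array([-3.8383, -3.9343, -3.8442]), 0.85)]
scene milk_jug [(array([-3.635 , -3.731 , -3.6409]), 0.62)]
scene espresso_cup [(array([-3.3052, -3.4012, -3.3111]), 0.6), (array([-2.1381, -2.234 , -2.144 ]), 0.28)]
scene spoon [(array([-2.7647, -2.8607, -2.7706]), 0.57), (array([-2.4184, -2.5144, -2.4243]), 0.42)]
scene blue_mug [(array([-2.552, -2.648, -2.558]), 0.89)]
scene sugar_jar [(array([-2.4243, -2.5203, -2.4302]), 0.9)]
scene dish_brush [(array([-2.1487, -2.2447, -2.1546]), 0.56)]
top handle [(array([2.3049, 1.9556, 3.1151]), 0.85)]
top seat [(array([2.2997, 1.9504, 3.1099]), 0.26)]
top container []
top rim []
top machine [(array([2.4064, 2.0571, 3.2165]), 0.96)]
top milk_jug []
top espresso_cup [(array([2.4229, 2.0736, 3.233 ]), 0.81)]
top spoon [(array([2.3324, 1.9831, 3.1425]), 0.8)]
top blue_mug [(array([2.3012, 1.9519, 3.1114]), 0.9)]
top sugar_jar [(array([2.3353, 1.986 , 3.1455]), 0.63)]
top dish_brush [(array([2.2545, 1.9052, 3.0647]), 0.78)]
{'t': 1.2, 'q': array([-0.8429,  0.3586,  0.0119, -0.    , -1.2241, -0.2881]), 'qd': array([-0.0002, -0.0007, -0.0007,  0.0019,  0.0015, -0.0005]), 'joint_efforts': array([  0.0002, -58.2396,  29.3297,   7.0023,   0.0124,   0.    ]), 'eef_pos': array([ 0.2874, -0.6108,  0.2266]), 'ee_rot': array([-3.1416,  0.    , -2.7018]), 'force': array([-0.1057,  0.066 , -0.4149]), 'moment': array([-0.0404, -0.019 ,  0.0168]), 'width': 0.08760965353824354}
```

```bash
python3 -c "
import cv2,numpy as np
a=cv2.imread('pics/s0.png');b=cv2.imread('pics/t0.png')
cv2.imwrite('pics/m0.png',cv2.resize(np.hstack([a,b]),(800,300)))"
```

```text
(no output)
```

View pics/s0.png

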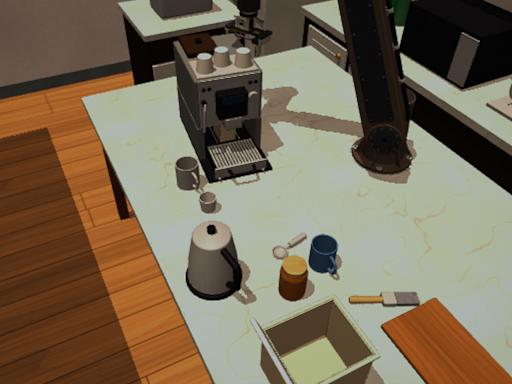

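View pics/t0.png

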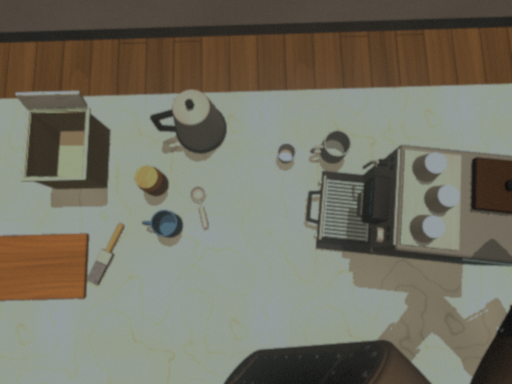

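The scene picture shows the machine at about (220,110), its tray bow near (243,178), and the jug (187,173) and cup (208,202) on one side of the tray. In the top picture the bow is at (313,207), the cup at (286,153) and the jug at (335,147). My world coordinates are wrong because I misread the format of "rotation", so I'll check that.

Run:
```python
from station import arm
for c in("scene","top"): print(arm.get_calibration(c))
```

```text
{'mtx': array([[469.84388979,   0.        , 249.08209892],
       [  0.        , 469.84388979, 187.12815702],
       [  0.        ,   0.        ,   1.        ]]), 'origin': array([1.15742627, 1.0614426 , 1.15151632]), 'rotation': array([ 0.83548689, -0.01568837,  2.66721745])}
{'mtx': array([[380.1811998 ,   0.        , 257.26235139],
       [  0.        , 380.1811998 , 194.18347562],
       [  0.        ,   0.        ,   1.        ]]), 'origin': array([0.40551319, 0.05618921, 1.2156469 ]), 'rotation': array([ 0.16601728,  0.01367157, -1.59500966])}
```

```bash
sed -i 's/np.array(c\["rotation"\])/R.from_euler("xyz",c["rotation"]).as_matrix()/g' h.py
cat > look.py <<'E'
from h import *
import sys
np.set_printoptions(precision=4,suppress=True)
for cam in("scene","top"):
    arm.grab_frame(cam)
    for n in sys.argv[1:]:
        print(cam,n,[(w(r["point"],cam),round(r["score"],2)) for r in arm.landmark_of(n,cam)[:2]])
E
python3 look.py handle seat container machine milk_jug espresso_cup
python3 - <<'E'
from h import *
np.set_printoptions(precision=4,suppress=True)
for cam in ("scene","top"):
    _,d=arm.grab_frame(cam); P=cloud(d,cam)
    for z0,z1,n in((.03,.052,"bow"),(.053,.063,"tray top")):
      pass
    m=arm.cut_out("machine",cam)
    if m:
        Q=P[m[0]["pixels"]&(d>0)]
        for a,b in((.05,.066),(.296,.314),(.34,.36)):
            q=Q[(Q[:,2]>a)&(Q[:,2]<b)][:,:2]
            if len(q)>20: r=cv2.minAreaRect(q.astype(np.float32)); print(cam,a,len(q),r)
    h=arm.cut_out("handle",cam)
    for r in h[:2]:
        Q=P[r["pixels"]&(d>0)]; print("handle mask",r["score"],len(Q),Q.min(0),Q.max(0),np.median(Q,0))
E
```

```text
scene handle [(array([ 0.5658, -0.0952,  0.0459]), 0.71)]
scene seat [(array([ 0.5334, -0.3441,  0.0218]), 0.7), (array([0.6522, 0.3938, 0.0025]), 0.33)]
scene container [(array([ 0.5313, -0.3379,  0.0241]), 0.58)]
scene machine [(array([0.4381, 0.5451, 0.0025]), 0.7), (array([ 0.7532, -0.1805,  0.0001]), 0.67)]
scene milk_jug [(array([ 0.7524, -0.1806,  0.0049]), 0.63)]
scene espresso_cup [(array([ 0.7401, -0.0274,  0.0034]), 0.71), (array([ 0.517 ,  0.3506, -0.0001]), 0.71)]
top handle [(array([ 0.5599, -0.0918,  0.0458]), 0.7)]
top seat []
top container []
top machine [(array([ 0.5396, -0.2536, -0.0002]), 0.58)]
top milk_jug [(array([ 0.7436, -0.1828, -0.001 ]), 0.59)]
top espresso_cup [(array([ 0.731 , -0.0232, -0.0016]), 0.8)]
scene 0.05 1747 ((0.45150521397590637, -0.6479941010475159), (1.1561757326126099, 0.2978140413761139), 72.91959381103516)
scene 0.296 582 ((0.5170321464538574, -0.4434291422367096), (0.4862937033176422, 0.26510393619537354), 79.19112396240234)
scene 0.34 1653 ((0.5231688022613525, -0.4147554636001587), (0.3412153124809265, 0.24947482347488403), 82.52003479003906)
handle mask 0.87 2293 [ 0.4185 -0.4056 -0.0043] [ 0.6583 -0.0744  0.1722] [ 0.56   -0.1988  0.0536]
handle mask 0.22 223 [ 0.5133 -0.3843  0.0477] [ 0.5688 -0.277   0.1291] [ 0.5563 -0.2909  0.0806]
top 0.05 2331 ((0.4932801127433777, -0.2301788479089737), (0.36374276876449585, 0.23566678166389465), 28.804290771484375)
top 0.296 1028 ((0.46112221479415894, -0.3228614330291748), (0.3676662743091583, 0.17826209962368011), 39.370994567871094)
top 0.34 8236 ((0.5220870971679688, -0.38467657566070557), (0.26761239767074585, 0.2501266896724701), 82.41741943359375)
```

```bash
cat > bow.py <<'E'
from h import *
np.set_printoptions(precision=4,suppress=True)
th=np.radians(82.5); u=np.array([np.cos(th),np.sin(th)]); v=np.array([u[1],-u[0]])  # out, machine +y
L=[]
for cam in ("scene","top"):
    im,d=arm.grab_frame(cam); P=cloud(d,cam).reshape(-1,3)[d.ravel()>0]
    for i in range(3):
        r=arm.landmark_of("handle",cam)
        if r: L.append(w(r[0]["point"],cam))
    h=np.median(L,0); D=P[:,:2]-h[:2]; a=D@u; b=D@v
    for lo,hi in((.035,.054),(.055,.065)):
        m=(abs(b)<.05)&(a>-.06)&(a<.03)&(P[:,2]>lo)&(P[:,2]<hi)
        print(cam,lo,m.sum(),"hist a(mm)",np.histogram(a[m]*1e3,bins=np.arange(-60,31,6))[0])
        n=m&(a>-.02)
        if n.sum()>5: print("  a med",np.median(a[n]),"b range",b[n].min(),b[n].max(), "z",np.median(P[n,2]))
print(np.array(L),np.median(L,0))
E
python3 bow.py; python3 look.py seat
```

```text
scene 0.035 220 hist a(mm) [15  3  2 30 59 12  4  7  7 12 30 36  3  0  0]
  a med 0.004412523656615631 b range -0.04906796022575038 0.04988288767380894 z 0.04898886206790731
scene 0.055 83 hist a(mm) [ 6 11 10 21 22  8  0  0  0  1  0  4  0  0  0]
top 0.035 291 hist a(mm) [35 38 18  0 32 11 13 12 12 40 57 23  0  0  0]
  a med 0.0005911427485525316 b range -0.04989034965226384 0.0471266700942674 z 0.04949157208558885
top 0.055 141 hist a(mm) [15 15 26 56 25  1  0  0  1  1  1  0  0  0  0]
[[ 0.5659 -0.094   0.0467]
 [ 0.5659 -0.094   0.0467]
 [ 0.5659 -0.094   0.0467]
 [ 0.5598 -0.0947  0.0475]
 [ 0.5598 -0.0947  0.0475]
 [ 0.5598 -0.0947  0.0475]] [ 0.5628 -0.0944  0.0471]
scene seat [(array([ 0.5321, -0.3418,  0.0213]), 0.89)]
top seat []
```

Request:
{"fn": "drive_tool", "kwargs": {
  "targets": [
    [-0.1,0.8,0.7,0,0,0],
    [-0.1,0.8,0.7,0,0,0],
    [-0.1,0.8,0.7,0,0,0],
    [-0.1,1,0.4,0,0,0],
    [0,1,0.2,0,0,0]
  ],
  "claw": 0
}}

```text
t: 3.42
eef_pos: [0.2712, -0.4339, 0.3358]
ee_rot: [-3.14, 0.001, -2.702]
force: [0.2, -0.0, 0.1]
width: 0.0434
```

Request:
{"fn": "drive_tool", "kwargs": {
  "targets": [
    [0.1,1,0,0,0,0],
    [0.1,1,0,0,0,0],
    [0.3,1,0,0,0,0],
    [0.5,1,0,0,0,0],
    [0.6,1,0,0,0,0]
  ]
}}

```text
t: 4.05
eef_pos: [0.3355, -0.2335, 0.3351]
ee_rot: [-3.141, 0.001, -2.702]
force: [0.8, -0.7, 0.2]
width: 0.001
```

Request:
{"fn": "drive_tool", "kwargs": {
  "targets": [
    [0.7,1,0,0,0,1],
    [0.7,1,0,0,0,1],
    [0.8,0.6,0,0,0,1],
    [0.8,0,0,0,0,1],
    [0.8,0,0,0,0,1]
  ]
}}

```text
t: 4.68
eef_pos: [0.4884, -0.1302, 0.3349]
ee_rot: [-3.141, 0.0, -2.173]
force: [-0.2, -0.2, -0.1]
width: 0.0005
```

Request:
{"fn": "drive_tool", "kwargs": {
  "targets": [
    [0.45,0.2,-0.5,0,0,1],
    [0.45,0.2,-0.8,0,0,1],
    [0.45,0,-0.8,0,0,1],
    [0.45,0,-0.8,0,0,1],
    [0,0,-0.8,0,0,0.4]
  ]
}}

```text
t: 5.3
eef_pos: [0.5603, -0.1147, 0.1852]
ee_rot: [3.142, -0.0, -1.715]
force: [-0.1, 0.8, -0.1]
width: 0.0005
```

Request:
{"fn": "drive_tool", "kwargs": {
  "targets": [
    [0,0,-0.8,0,0,0],
    [0,0,-0.5,0,0,0],
    [0,0,0,0,0,0]
  ]
}}

```text
t: 5.68
eef_pos: [0.5583, -0.1148, 0.1332]
ee_rot: [3.138, -0.001, -1.718]
force: [0.2, -0.5, 0.5]
width: 0.0002
```

Run:
```python
from h import *
s=arm.get_state(); print(s["eef_pos"],s["ee_rot"],s["force"])
a,_=shot("scene","s1"); b,_=shot("top","t1")
f=lambda i,x,y:cv2.resize(i[y:y+110,x:x+140],(560,440),interpolation=cv2.INTER_CUBIC)
cv2.imwrite("pics/c1.png",cv2.resize(np.hstack([f(a,170,100),f(b,250,150)]),(800,314))[:,:,::-1])
```

```text
[ 0.55830295 -0.11482898  0.13315987] [ 3.13844152e+00 -7.38260407e-04 -1.71753824e+00] [ 0.19092812 -0.52521106  0.45093777]
```

View pics/c1.png

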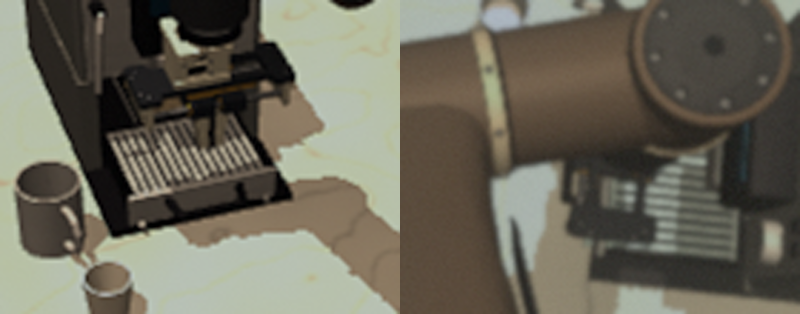

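The left crop shows the closed fingers at about (210,115), coming down in front of the grate. They project further back there because they are still high. The wrist hides the bow in the top view. I'll lower in steps and check the force.

Request:
{"fn": "drive_tool", "kwargs": {
  "targets": [
    [0,0,-0.8,0,0,0.1],
    [0,0,-0.6,0,0,0],
    [0,0,-0.3,0,0,0],
    [0,0,-0.3,0,0,0]
  ]
}}

```text
t: 6.28
eef_pos: [0.5603, -0.1147, 0.0552]
ee_rot: [-3.14, 0.0, -1.707]
force: [0.2, -1.1, 0.8]
width: 0.0003
```

Request:
{"fn": "drive_tool", "kwargs": {
  "targets": [
    [0,0,-0.3,0,0,0],
    [0,0,-0.1,0,0,0],
    [0,0,0,0,0,0]
  ]
}}

```text
t: 6.65
eef_pos: [0.5594, -0.1148, 0.0385]
ee_rot: [3.141, -0.0, -1.707]
force: [0.1, 0.4, -0.2]
width: 0.0004
```

Request:
{"fn": "drive_tool", "kwargs": {
  "targets": [
    [0,0,-0.12,0,0,0],
    [0.02,0.15,0,0,0,0],
    [0.04,0.3,0,0,0,0],
    [0.07,0.5,0,0,0,0],
    [0.07,0.5,0,0,0,0]
  ]
}}

```text
t: 7.28
eef_pos: [0.567, -0.0562, 0.0337]
ee_rot: [3.141, -0.001, -1.707]
force: [-0.0, -4.7, -0.5]
width: 0.0001
```

Request:
{"fn": "drive_tool", "kwargs": {
  "targets": [
    [0.09,0.7,0,0,0,0],
    [0.09,0.7,0,0,0,0],
    [0.09,0.7,0,0,0,0],
    [0.09,0.7,0,0,0,0],
    [0.05,0.4,0,0,0,0]
  ]
}}

```text
t: 7.9
eef_pos: [0.5841, 0.0736, 0.0339]
ee_rot: [-3.141, 0.001, -1.706]
force: [-0.5, -0.5, -0.6]
width: 0.0004
```

Request:
{"fn": "drive_tool", "kwargs": {
  "targets": [
    [0.04,0.3,0,0,0,0],
    [0.03,0.2,0,0,0,0],
    [0.02,0.1,0,0,0,0],
    [0.02,0.1,0,0,0,0],
    [0,0,0,0,0,0]
  ]
}}

```text
t: 8.52
eef_pos: [0.5883, 0.0995, 0.0337]
ee_rot: [-3.141, 0.001, -1.707]
force: [-0.6, -0.3, 1.2]
width: 0.0005
```

Request:
{"fn": "drive_tool", "kwargs": {
  "targets": [
    [0.02,0.15,0,0,0,0],
    [0.02,0.15,0,0,0,0],
    [0,0,0,0,0,0]
  ]
}}

```text
t: 8.9
eef_pos: [0.5896, 0.1102, 0.0337]
ee_rot: [3.141, -0.002, -1.707]
force: [0.4, -10.0, 1.7]
width: 0.0007
```

```bash
python3 look.py handle seat container
```

```text
scene handle [(array([0.5946, 0.124 , 0.0447]), 0.83)]
scene seat [(array([ 0.5616, -0.1257,  0.0227]), 0.56)]
scene container [(array([ 0.5621, -0.1226,  0.0208]), 0.68)]
top handle [(array([0.5875, 0.125 , 0.047 ]), 0.81), (array([ 0.5606, -0.1158,  0.1376]), 0.59)]
top seat [(array([ 0.5563, -0.118 ,  0.0208]), 0.68)]
top container [(array([ 0.5538, -0.1193,  0.0197]), 0.8), (array([ 0.7419, -0.1801, -0.0004]), 0.43)]
```

Request:
{"fn": "drive_tool", "kwargs": {
  "targets": [
    [0,-0.12,0,0,0,0],
    [0,0,0.7,0,0,0],
    [0,0,1,0,0,0],
    [0,0,1,0,0,0],
    [0,0,1,0,0,0]
  ],
  "claw": 1
}}

```text
t: 9.93
eef_pos: [0.5899, 0.1072, 0.1833]
ee_rot: [-3.141, 0.001, -1.707]
force: [0.8, 0.6, -0.8]
width: 0.0449
```

Request:
{"fn": "drive_tool", "kwargs": {
  "targets": [
    [0,0,1,0,0,0],
    [0,0,0.5,0,0,0],
    [0,0,0,0,0,0]
  ]
}}

```text
t: 10.3
eef_pos: [0.5908, 0.1074, 0.2438]
ee_rot: [-3.138, 0.003, -1.706]
force: [0.5, -0.4, -0.2]
width: 0.0748
```

```bash
cat > box.py <<'E'
from h import *
np.set_printoptions(precision=4,suppress=True)
ims=[]
for cam in ("scene","top"):
    im,d=shot(cam,"x_"+cam); ims.append(im); P=cloud(d,cam)
    for n in("container","rim","seat"):
        r=arm.landmark_of(n,cam); print(cam,n,[(w(k["point"],cam),round(k["score"],2)) for k in r[:1]])
    m=arm.cut_out("container",cam)
    if m:
        Q=P[m[0]["pixels"]&(d>0)]; q=Q[(Q[:,2]>.134)&(Q[:,2]<.146)]
        print(cam,len(Q),len(q),cv2.minAreaRect(q[:,:2].astype(np.float32)) if len(q)>5 else "", np.percentile(Q[:,2],[50,95,99]))
    c=P[(abs(P[...,0]-.559)<.09)&(abs(P[...,1]+.12)<.09)&(abs(P[...,2]-.14)<.005)&(d>0)]
    if len(c)>5: print(" top slab",len(c),cv2.minAreaRect(c[:,:2].astype(np.float32)))
print(arm.get_state()["eef_pos"])
cv2.imwrite("pics/c2.png",cv2.resize(np.hstack(ims),(800,300))[:,:,::-1])
E
python3 box.py
```

```text
scene container [(array([ 0.5592, -0.1191,  0.0203]), 0.62)]
scene rim [(array([ 0.5621, -0.1176,  0.142 ]), 0.61)]
scene seat [(array([ 0.5619, -0.1226,  0.0191]), 0.95)]
scene 361 35 ((0.5904542803764343, -0.11372941732406616), (0.092214435338974, 0.00924077071249485), 84.85616302490234) [0.0963 0.139  0.1429]
 top slab 42 ((0.5829554796218872, -0.11804638057947159), (0.033590126782655716, 0.10491546988487244), 1.4857604503631592)
top container [(array([ 0.5574, -0.1193,  0.0187]), 0.85)]
top rim [(array([ 0.5617, -0.1161,  0.1365]), 0.8)]
top seat [(array([ 0.5562, -0.1186,  0.019 ]), 0.61)]
top 939 172 ((0.5575487017631531, -0.11850646138191223), (0.10027095675468445, 0.06089206039905548), 82.16265106201172) [0.0727 0.1406 0.1427]
 top slab 162 ((0.5572109818458557, -0.11853405833244324), (0.10028329491615295, 0.060278840363025665), 82.50789642333984)
[0.5897 0.1064 0.2413]
```

View pics/c2.png

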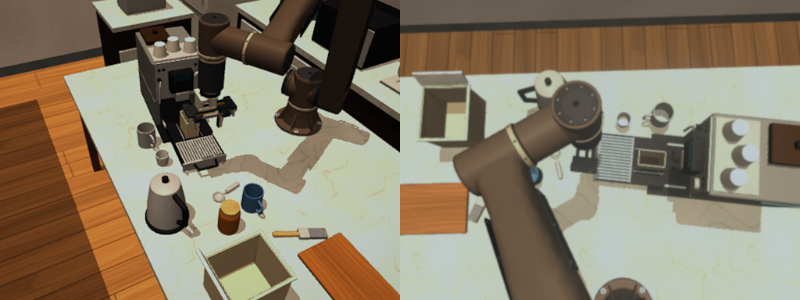

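The container (c2, right half, about (652,158)) stands clear, with its tray out. Depth puts it at (0.558, -0.1185), yaw 82.5°. Next I'll grip it.

Request:
{"fn": "drive_tool", "kwargs": {
  "targets": [
    [-0.1,-0.9,0,0,0,0],
    [-0.15,-1,0,0,0,0],
    [-0.15,-1,0,0,0,0],
    [-0.15,-1,0,0,0,0],
    [-0.15,-1,0,0,0,0]
  ]
}}

```text
t: 11.42
eef_pos: [0.5615, -0.0908, 0.2418]
ee_rot: [-3.141, 0.0, -1.707]
force: [0.4, -0.3, 0.1]
width: 0.0874
```

Request:
{"fn": "drive_tool", "kwargs": {
  "targets": [
    [-0.1,-0.7,0,0,0,0],
    [0,0,-0.8,0,0,0],
    [0,0,-0.8,0,0,0],
    [0,0,0,0,0,0]
  ]
}}

```text
t: 11.92
eef_pos: [0.5561, -0.1178, 0.1756]
ee_rot: [3.137, -0.001, -1.708]
force: [0.1, 0.3, 1.1]
width: 0.0877
```

Request:
{"fn": "drive_tool", "kwargs": {
  "targets": [
    [0.04,0,-0.8,0,0,0],
    [0,0,-0.6,0,0,0],
    [0,0,-0.4,0,0,0],
    [0,0,0,0,0,0]
  ]
}}

```text
t: 12.42
eef_pos: [0.5593, -0.1175, 0.1056]
ee_rot: [3.141, -0.0, -1.707]
force: [0.1, 0.3, 0.2]
width: 0.0874
```

Request:
{"fn": "drive_tool", "kwargs": {
  "targets": [
    [0,0,0,0,0,0],
    [0,0,0,0,0,0],
    [0,0,0,0,0,0],
    [0,0,0,0,0,0],
    [0,0,0,0,0,0]
  ],
  "claw": 0,
  "newtons": 45
}}

```text
t: 13.05
eef_pos: [0.5601, -0.1176, 0.1064]
ee_rot: [-3.14, -0.0, -1.707]
force: [2.7, -0.9, 4.2]
width: 0.0597
```

Gripped: opening 59.7 mm. First swing goes towards machine +y, raised slightly so the lower edge clears the floor.

Request:
{"fn": "drive_tool", "kwargs": {
  "targets": [
    [0.05,-0.01,0.03,0.04,0.3,0],
    [0.05,-0.01,0.03,0.04,0.3,0],
    [0,0,0,0,0,0]
  ]
}}

```text
t: 13.42
eef_pos: [0.5642, -0.1183, 0.1081]
ee_rot: [3.079, 0.0, -1.707]
force: [0.9, 1.6, 1.1]
width: 0.0599
```

Request:
{"fn": "drive_tool", "kwargs": {
  "targets": [
    [0.05,-0.01,0.02,0.04,0.3,0],
    [0.05,-0.01,0.02,0.04,0.3,0],
    [0,0,0,0,0,0],
    [0,0,0,0,0,0]
  ]
}}

```text
t: 13.92
eef_pos: [0.5676, -0.1188, 0.1096]
ee_rot: [3.017, 0.0, -1.707]
force: [3.1, 2.0, -4.2]
width: 0.0601
```

Request:
{"fn": "drive_tool", "kwargs": {
  "targets": [
    [-0.07,0.01,0.02,-0.05,-0.4,0],
    [-0.07,0.01,0.02,-0.05,-0.4,0],
    [-0.07,0.01,0.01,-0.05,-0.4,0],
    [-0.07,0.01,0.01,-0.05,-0.4,0],
    [-0.07,0.01,0.01,-0.05,-0.4,0]
  ]
}}

```text
t: 14.55
eef_pos: [0.5536, -0.1172, 0.1134]
ee_rot: [-3.054, 0.002, -1.706]
force: [4.9, 0.3, 0.3]
width: 0.0599
```

Request:
{"fn": "drive_tool", "kwargs": {
  "targets": [
    [-0.07,0.01,0,-0.05,-0.4,0],
    [0,0,0,0,0,0],
    [0,0,0,0,0,0]
  ]
}}

```text
t: 14.92
eef_pos: [0.551, -0.1168, 0.1134]
ee_rot: [-3.014, 0.002, -1.706]
force: [3.6, 0.1, 2.0]
width: 0.0598
```

```bash
python3 look.py handle container rim
```

```text
scene handle [(array([0.5964, 0.1227, 0.0486]), 0.75)]
scene container [(array([ 0.5649, -0.1186,  0.0293]), 0.83), (array([ 0.5715,  0.2438, -0.0026]), 0.55)]
scene rim [(array([ 0.5486, -0.1179,  0.1486]), 0.68), (array([ 0.7498, -0.1804,  0.004 ]), 0.54)]
top handle [(array([0.5883, 0.1254, 0.0472]), 0.77)]
top container []
top rim [(array([ 0.7313, -0.0256, -0.0018]), 0.43)]
```

The rim leans to -y and the container is up about 7 mm. Forces are small and the tray is still out. I'll keep swinging.

Request:
{"fn": "drive_tool", "kwargs": {
  "targets": [
    [0.07,-0.01,0.02,0.05,0.4,0],
    [0.07,-0.01,0.02,0.05,0.4,0],
    [0.07,-0.01,0.02,0.05,0.4,0],
    [0.07,-0.01,0.02,0.05,0.4,0],
    [0.07,-0.01,0.02,0.05,0.4,0]
  ]
}}

```text
t: 15.95
eef_pos: [0.5653, -0.1186, 0.1157]
ee_rot: [3.057, 0.001, -1.707]
force: [5.0, -1.2, -8.6]
width: 0.0598
```

Request:
{"fn": "drive_tool", "kwargs": {
  "targets": [
    [0.07,-0.01,0.01,0.05,0.4,0],
    [0,0,0,0,0,0],
    [-0.07,0.01,0.02,-0.05,-0.4,0],
    [-0.07,0.01,0.02,-0.05,-0.4,0],
    [-0.07,0.01,0.02,-0.05,-0.4,0]
  ]
}}

```text
t: 16.58
eef_pos: [0.5593, -0.1179, 0.1196]
ee_rot: [-3.139, 0.001, -1.707]
force: [6.0, -0.8, 1.8]
width: 0.0598
```

Request:
{"fn": "drive_tool", "kwargs": {
  "targets": [
    [-0.07,0.01,0.02,-0.05,-0.4,0],
    [-0.07,0.01,0.02,-0.05,-0.4,0],
    [-0.07,0.01,0.01,-0.05,-0.4,0],
    [0,0,0,0,0,0]
  ]
}}

```text
t: 17.08
eef_pos: [0.55, -0.1167, 0.122]
ee_rot: [-3.014, 0.003, -1.706]
force: [4.4, -0.1, 0.9]
width: 0.0596
```

Request:
{"fn": "drive_tool", "kwargs": {
  "targets": [
    [0.08,-0.01,0.02,0.05,0.4,0],
    [0.08,-0.01,0.02,0.05,0.4,0],
    [0.08,-0.01,0.02,0.05,0.4,0],
    [0.08,-0.01,0.02,0.05,0.4,0],
    [0.08,-0.01,0.02,0.05,0.4,0]
  ]
}}

```text
t: 17.7
eef_pos: [0.5665, -0.1188, 0.1247]
ee_rot: [3.054, 0.0, -1.707]
force: [1.2, -0.7, -2.8]
width: 0.0598
```

Request:
{"fn": "drive_tool", "kwargs": {
  "targets": [
    [0.08,-0.01,0.01,0.05,0.4,0],
    [0,0,0,0,0,0],
    [-0.08,0.01,0.02,-0.05,-0.4,0],
    [-0.08,0.01,0.02,-0.05,-0.4,0],
    [-0.08,0.01,0.02,-0.05,-0.4,0]
  ]
}}

```text
t: 18.32
eef_pos: [0.5596, -0.118, 0.1279]
ee_rot: [-3.141, 0.001, -1.707]
force: [4.0, 0.8, 0.1]
width: 0.06
```

Request:
{"fn": "drive_tool", "kwargs": {
  "targets": [
    [-0.08,0.01,0.02,-0.05,-0.4,0],
    [-0.08,0.01,0.02,-0.05,-0.4,0],
    [-0.08,0.01,0.01,-0.05,-0.4,0],
    [0,0,0,0,0,0]
  ]
}}

```text
t: 18.82
eef_pos: [0.5496, -0.1167, 0.1303]
ee_rot: [-3.015, 0.003, -1.706]
force: [4.8, -0.5, -0.6]
width: 0.0595
```

```bash
python3 look.py handle container rim seat
```

```text
scene handle []
scene container [(array([ 0.5619, -0.1232,  0.0488]), 0.76)]
scene rim [(array([ 0.5507, -0.1171,  0.1626]), 0.59), (array([0.4378, 0.546 , 0.0024]), 0.37)]
scene seat [(array([ 0.56  , -0.1238,  0.0171]), 0.8)]
top handle [(array([0.5896, 0.1256, 0.0501]), 0.97), (array([ 0.7435, -0.1839,  0.0016]), 0.53)]
top container [(array([0.514 , 0.3399, 0.0022]), 0.56)]
top rim []
top seat []
```

Up about 24 mm. Another left-right pair should take it out of the lips.

Request:
{"fn": "drive_tool", "kwargs": {
  "targets": [
    [0.09,-0.01,0.02,0.05,0.4,0],
    [0.09,-0.01,0.02,0.05,0.4,0],
    [0.09,-0.01,0.02,0.05,0.4,0],
    [0.09,-0.01,0.02,0.05,0.4,0],
    [0.09,-0.01,0.02,0.05,0.4,0]
  ]
}}

```text
t: 19.95
eef_pos: [0.5677, -0.1189, 0.1332]
ee_rot: [3.052, -0.0, -1.707]
force: [-1.6, -0.1, 0.7]
width: 0.0598
```

Request:
{"fn": "drive_tool", "kwargs": {
  "targets": [
    [0.09,-0.01,0.01,0.05,0.4,0],
    [0,0,0,0,0,0],
    [-0.09,0.01,0.02,-0.05,-0.4,0],
    [-0.09,0.01,0.02,-0.05,-0.4,0],
    [-0.09,0.01,0.02,-0.05,-0.4,0]
  ]
}}

```text
t: 20.58
eef_pos: [0.5587, -0.118, 0.1361]
ee_rot: [3.138, 0.001, -1.708]
force: [-5.5, 2.1, 7.7]
width: 0.0598
```

Request:
{"fn": "drive_tool", "kwargs": {
  "targets": [
    [-0.09,0.01,0.02,-0.05,-0.4,0],
    [-0.09,0.01,0.02,-0.05,-0.4,0],
    [-0.09,0.01,0.02,-0.05,-0.4,0],
    [0,0,0,0,0,0]
  ]
}}

```text
t: 21.08
eef_pos: [0.548, -0.1168, 0.1392]
ee_rot: [-3.017, 0.003, -1.707]
force: [-5.3, 1.6, 6.7]
width: 0.06
```

Request:
{"fn": "drive_tool", "kwargs": {
  "targets": [
    [0.09,-0.01,0.03,0.05,0.4,0],
    [0.09,-0.01,0.03,0.05,0.4,0],
    [0.09,-0.01,0.03,0.05,0.4,0],
    [0,0,0.1,0,0,0],
    [0,0,0,0,0,0]
  ]
}}

```text
t: 21.7
eef_pos: [0.5608, -0.118, 0.1466]
ee_rot: [3.141, 0.001, -1.707]
force: [-0.2, 0.8, -3.3]
width: 0.0595
```

Request:
{"fn": "drive_tool", "kwargs": {
  "targets": [
    [0,0,0.1,0,0,0],
    [0,0,0.2,0,0,0],
    [0,0,0.15,0,0,0],
    [0,0,0,0,0,0],
    [0,0,0,0,0,0]
  ]
}}

```text
t: 22.32
eef_pos: [0.5612, -0.1179, 0.1649]
ee_rot: [3.141, 0.001, -1.707]
force: [-0.2, 0.1, -2.3]
width: 0.0595
```

```bash
python3 look.py handle container rim seat milk_jug espresso_cup blue_mug sugar_jar
python3 - <<'E'
from h import *
s=arm.get_state(); print(s["t"],s["eef_pos"],s["ee_rot"],s["force"],s["width"])
a,_=shot("scene","s9")
cv2.imwrite("pics/c9.png",cv2.resize(a[60:220,140:340],(800,600),interpolation=cv2.INTER_CUBIC)[:,:,::-1])
E
```

```text
scene handle [(array([0.5977, 0.1195, 0.0466]), 0.72)]
scene container [(array([ 0.5606, -0.1217,  0.0818]), 0.9)]
scene rim [(array([ 0.5623, -0.1201,  0.1994]), 0.98), (array([0.4365, 0.546 , 0.0023]), 0.3)]
scene seat []
scene milk_jug [(array([ 0.7508, -0.1811,  0.0022]), 0.74)]
scene espresso_cup [(array([ 0.736 , -0.026 ,  0.0041]), 0.7)]
scene blue_mug [(array([0.5204, 0.35  , 0.0033]), 0.6)]
scene sugar_jar [(array([0.6563, 0.3946, 0.004 ]), 0.82)]
top handle []
top container []
top rim [(array([ 0.5628, -0.1187,  0.195 ]), 0.44)]
top seat [(array([ 0.5568, -0.1178,  0.0223]), 0.69)]
top milk_jug [(array([ 0.7452, -0.1806, -0.0039]), 0.88)]
top espresso_cup [(array([ 0.7343, -0.0285, -0.0039]), 0.55)]
top blue_mug [(array([0.5139, 0.3471, 0.0024]), 0.7), (array([0.4352, 0.543 , 0.0004]), 0.18)]
top sugar_jar [(array([0.6505, 0.3974, 0.0024]), 0.77), (array([0.5131, 0.3477, 0.0024]), 0.4)]
23.225 [ 0.56134427 -0.11796035  0.16496707] [ 3.14144644e+00  1.02576785e-03 -1.70692536e+00] [ 0.15531023 -0.19004062 -2.5671748 ] 0.05967182317016363
```

View pics/c9.png

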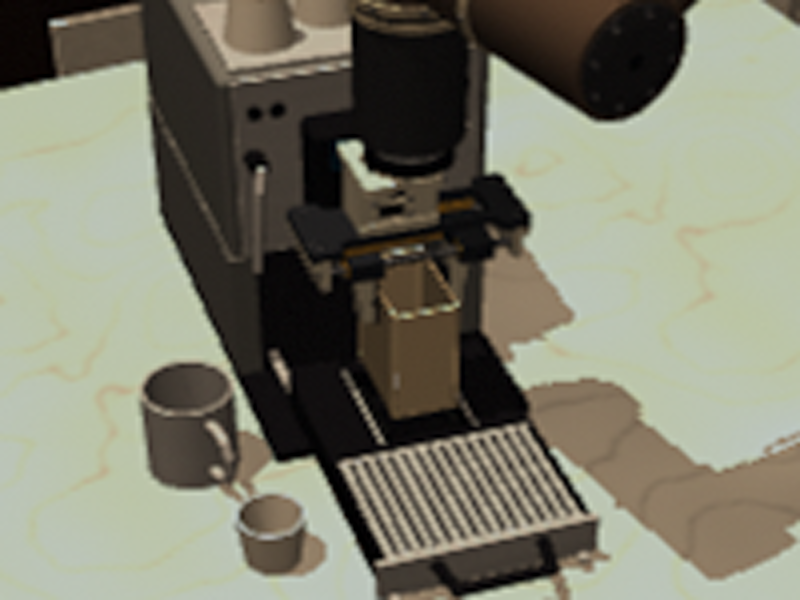

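The picture shows the container hanging level at (410,350), above its pocket, with the tray out and the jug (190,425) and cup (270,535) in place. One last depth check of the bow position before handing in.

```bash
python3 bow.py | tail -12
```

```text
scene 0.035 275 hist a(mm) [18 13  1 24 81  9  8  8  9 17 42 45  0  0  0]
  a med 0.004196758069423084 b range -0.04978716244373782 0.04835942593619511 z 0.04896083450911426
scene 0.055 107 hist a(mm) [11 10 19 29 34  2  0  0  1  1  0  0  0  0  0]
top 0.035 0 hist a(mm) [0 0 0 0 0 0 0 0 0 0 0 0 0 0 0]
top 0.055 0 hist a(mm) [0 0 0 0 0 0 0 0 0 0 0 0 0 0 0]
[[0.596  0.1239 0.0495]
 [0.596  0.1239 0.0495]
 [0.596  0.1239 0.0495]] [0.596  0.1239 0.0495]
```

```bash
python3 -c "
from station import arm
print(arm.job_done())"
```

```text
the job is handed in; nothing more can be done
None
```

I handed the job in at about 23.5 s of the 70 s. The tray is out at its stop and the container is held level above its seat. The station gave no verdict, so what follows rests on my own checks.

**What I did:** I hooked the bow with shut fingers and pulled the tray until it pushed back with 10 N. I then gripped the container at 45 N near its top. I rocked it about ±7° across the tray, machine +y first, for four swings each way, raising it about 4 mm per swing. Once it was free I levelled it and lifted it straight up.

**Last checks:**
- **Container:** it was level, with its underside about 80 mm above the worktop, so roughly 22 mm above the tray's top. It was within about 5 mm of straight above the seat.
- **Grip:** the opening read 59.7 mm. The load was 2.6 N, the container's own weight, so nothing else was touching it.
- **Tray:** comparing the bow's position before and after gives 0.220 m of travel. The bow's measured height showed no lift at the end. I had no direct reading of pan lift during the rocking, but the largest downward force I saw between moves was 8.6 N, against the pan's 20 N weight.
- **Jug and cup:** unmoved within the measuring noise. **Mug and jar:** their final positions match earlier chance sightings.

**Not confirmed:**
- The arm hid the bow from the top camera at the end, so the tray check is from the scene camera only.
- I did not re-measure the spoon and brush, though the arm never went near them.
- The networks sometimes missed the container or gave a wrong place for it. I ignored those reports where they disagreed with depth or the other camera.

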